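# Set out one block of a grass seedling trial

### The job

Set out one block of the grass trial in the black carry tray: stand each of the four grass seedlings in the red, yellow, blue and white pots upright and flat inside the drip saucer of its own colour. Carry the pots without tipping them and set them down rather than dropping them. The broad-leaved seedling in the other blue pot and the spare grass in the black pot do not belong to this block: leave them standing where they are.

Things in the scene. Friction and masses are not known exactly. Their poses are not given: they have to be found in the camera images.
- pot_red: For the tray: red round plant pot, tuft of thin grass. 50 mm tall; rim collar 58 mm across from 36 to 50 mm up (grip it across any diameter from above), tapering below to a flat foot 42 mm across. Leaves and a white label reach 95 mm, inside the rim circle, and give way. 70-140 g. Origin: centre of the foot underside, z up. Loose on the bench, 85 mm or more between pot centres
- pot_yellow: For the tray: yellow round plant pot, tuft of thin grass. 50 mm tall; rim collar 58 mm across from 36 to 50 mm up (grip it across any diameter from above), tapering below to a flat foot 42 mm across. Leaves and a white label reach 95 mm, inside the rim circle, and give way. 70-140 g. Origin: centre of the foot underside, z up. Loose on the bench, 85 mm or more between pot centres
- pot_blue: For the tray: blue round plant pot, tuft of thin grass. 50 mm tall; rim collar 58 mm across from 36 to 50 mm up (grip it across any diameter from above), tapering below to a flat foot 42 mm across. Leaves and a white label reach 95 mm, inside the rim circle, and give way. 70-140 g. Origin: centre of the foot underside, z up. Loose on the bench, 85 mm or more between pot centres
- pot_white: For the tray: white round plant pot, tuft of thin grass. 50 mm tall; rim collar 58 mm across from 36 to 50 mm up (grip it across any diameter from above), tapering below to a flat foot 42 mm across. Leaves and a white label reach 95 mm, inside the rim circle, and give way. 70-140 g. Origin: centre of the foot underside, z up. Loose on the bench, 85 mm or more between pot centres
- pot_broadleaf: Not for the tray: blue round plant pot, a few broad flat leaves, no grass. 50 mm tall; rim collar 58 mm across from 36 to 50 mm up (grip it across any diameter from above), tapering below to a flat foot 42 mm across. Leaves and a white label reach 95 mm, inside the rim circle, and give way. 70-140 g. Origin: centre of the foot underside, z up. Loose on the bench, 85 mm or more between pot centres
- pot_black: Not for the tray: black round plant pot, tuft of thin grass. 50 mm tall; rim collar 58 mm across from 36 to 50 mm up (grip it across any diameter from above), tapering below to a flat foot 42 mm across. Leaves and a white label reach 95 mm, inside the rim circle, and give way. 70-140 g. Origin: centre of the foot underside, z up. Loose on the bench, 85 mm or more between pot centres
- saucer_red: red round drip saucer, 80 mm across, 11 mm high; flat inner floor 68 mm across, 3 mm above its underside. Origin: centre of its underside, z up. Fixed in the black carry tray (276 mm square, walls 30 mm high, fixed, floor 4 mm above the bench), which holds four saucers in a square in any arrangement, 112 mm between neighbours' centres; x, y along the tray's sides
- saucer_yellow: yellow round drip saucer, 80 mm across, 11 mm high; flat inner floor 68 mm across, 3 mm above its underside. Origin: centre of its underside, z up. Fixed in the black carry tray (276 mm square, walls 30 mm high, fixed, floor 4 mm above the bench), which holds four saucers in a square in any arrangement, 112 mm between neighbours' centres; x, y along the tray's sides
- saucer_blue: blue round drip saucer, 80 mm across, 11 mm high; flat inner floor 68 mm across, 3 mm above its underside. Origin: centre of its underside, z up. Fixed in the black carry tray (276 mm square, walls 30 mm high, fixed, floor 4 mm above the bench), which holds four saucers in a square in any arrangement, 112 mm between neighbours' centres; x, y along the tray's sides
- saucer_white: white round drip saucer, 80 mm across, 11 mm high; flat inner floor 68 mm across, 3 mm above its underside. Origin: centre of its underside, z up. Fixed in the black carry tray (276 mm square, walls 30 mm high, fixed, floor 4 mm above the bench), which holds four saucers in a square in any arrangement, 112 mm between neighbours' centres; x, y along the tray's sides
Things that resemble listed ones, but are neither listed nor needed, are in the scene too. Of the things that look like the pot_yellow, take the one that is farthest to the robot's right at the start.

How it is judged:
At the end, for the whole second after the job is handed in: Each grass pot stands released, at rest and upright (within 0.08 rad), flat on the floor of the saucer of its own colour, within 14 mm of the saucer's centre; the broad-leaved seedling and the black pot stand upright within 20 mm of where they started (horizontal distance between pot_red and saucer_red below 0.014 m and z of pot_red in the frame of saucer_red between 0 and 0.007 m and angle between each of pot_red, pot_yellow, pot_blue, pot_white, pot_broadleaf, pot_black's own z axis and vertical below 0.08 rad and linear speed of each of pot_red, pot_yellow, pot_blue, pot_white below 0.02 m/s and angular speed of each of pot_red, pot_yellow, pot_blue, pot_white below 0.2 rad/s and contact force between the fingers and pot_red below 0.05 N and horizontal distance between pot_yellow and saucer_yellow below 0.014 m and z of pot_yellow in the frame of saucer_yellow between 0 and 0.007 m and contact force between the fingers and pot_yellow below 0.05 N and horizontal distance between pot_blue and saucer_blue below 0.014 m and z of pot_blue in the frame of saucer_blue between 0 and 0.007 m and contact force between the fingers and pot_blue below 0.05 N and horizontal distance between pot_white and saucer_white below 0.014 m and z of pot_white in the frame of saucer_white between 0 and 0.007 m and contact force between the fingers and pot_white below 0.05 N and distance of each of pot_broadleaf, pot_black from where it was at the start of the episode below 0.02 m); the robot touches nothing.
It fails at once if a trial pot is tipped over (more than 40 degrees) (angle between any of pot_red, pot_yellow, pot_blue, pot_white's own z axis and vertical above 0.7 rad).
It fails at once if a trial pot is let go in the air (foot more than 35 mm above the bench with no finger on it) ((height (world z) of pot_red above 0.035 m and contact force between the fingers and pot_red below 0.01 N) or (height (world z) of pot_yellow above 0.035 m and contact force between the fingers and pot_yellow below 0.01 N) or (height (world z) of pot_blue above 0.035 m and contact force between the fingers and pot_blue below 0.01 N) or (height (world z) of pot_white above 0.035 m and contact force between the fingers and pot_white below 0.01 N)).
It fails at once if the broad-leaved seedling is moved more than 20 mm or tipped (distance of pot_broadleaf from where it was at the start of the episode above 0.02 m or angle between pot_broadleaf's own z axis and vertical above 0.3 rad).
It fails at once if the black pot is moved more than 20 mm or tipped (distance of pot_black from where it was at the start of the episode above 0.02 m or angle between pot_black's own z axis and vertical above 0.3 rad).
It also fails if it takes over 120 s, if anything falls off the work surface, if the arm or the gripper's body presses on something with over 40 N, if the wrist force passes 120 N, or if a joint passes its speed limit or range.

### The arm

A 7-joint arm with a two-finger parallel gripper is mounted at the origin on the work surface. World frame = base frame: x ahead of the robot, y to its left, z up, the work surface at z = 0. Lengths are in m, angles in rad, forces in N, time in s.
With the tool pointing down it reaches from about 0.425 to 0.875 m from the base axis. Payload 4.7 kg.
Tool frame: the origin (TCP) lies midway between the tips of the shut fingers; the grasp point (between the pads) lies 19 mm behind it; z points along the fingers, y is the line along which they close (so a half turn about z gives the same grasp; the last joint's range is limited). The gripper opens to 87 mm and grips with 3 to 60 N. Pads are 19 mm wide; open, the fingers measure 117 mm over their backs; the gripper's body (75 mm by 190 mm) begins 51 mm behind the grasp point.
Start: joints at [0.014, 0.321, -0.07, 1.45, 0.023, 1.371, -0.057], TCP at [0.65, -0, 0.196] pointing down, gripper open.
Joint ranges: [-2.86, 2.86], [-0.3, 2.09], [-1.38, 1.24], [0.06, 2.45], [-1.56, 4.7], [0.09, 2.05], [-2.69, 2.69]. Speed limits (rad/s): [2.57, 2.57, 3.14, 3.14, 3.14, 3.14, 3.14].

### API

Orientations are given as a rotation vector (axis times angle).
In Python, from bench import ctrl gives the robot as it stands. The module is installed in compiled form; this text tells all that it offers.
- The arm moves only by the shell command python3 -m handwheel 'ROWS' [FORCE]. ROWS is JSON, a list of rows, each a list of 7 numbers: the finger opening in m, from 0 to 0.087, then the shift along the tool's x, y, z in m, then the turn, a rotation vector about the tool's x, y, z in degrees. A call has 1 to 12 rows; each row shifts and turns the commanded pose from where the row before left it, along the tool's axes as they then stand; what a row does not reach is not made up. A row lasts 1/8 s, in which the tool goes at most 62.5 mm and 10.7 degrees, less where a joint would pass 70% of its speed; a pose out of reach is approached as far as the arm can. A call is refused whole if a number of a shift passes 0.0625 or a number of a turn 10.7, either way. A call with a gripper value outside its range is refused whole. The fingers move at their own pace and stop on an object; FORCE is the grip in N (left out, the last holds). Time passes only in rows, so rows that do not move let the fingers close. It gives the time, the measured TCP pose, the force, the opening and the grip force at its end, in the units of the state.
- ctrl.get_state(): the state, without advancing time (a new reading comes with each control period).
- ctrl.get_image(name): name is "scene" or "side" or "wrist"; returns (picture, depth): 400x640x3 uint8, blue, green, red; 400x640 float32, m along the optical axis (not along the pixel's ray), 0 where there is no reading.
- ctrl.camera_info(name): a dict with "intrinsics" (3x3 intrinsics, pixels), "D" ([k1, k2, p1, p2, k3] as OpenCV has them; the pictures are not rectified), "R" (3x3) and "t" (3): a world point X has camera coordinates R X + t. Camera axes: x right, y down, z forward; pixel columns grow to the right and rows downward; lengths in m; the calibration is good to about 2 mm. A picture is of the moment at which its call begins: read the wrist's pose just before it. camera_info takes no time and is no camera call; for the wrist camera it gives the pose at the moment of the call.
- ctrl.close_job(): hands the job in; it is judged then, once.
The state is a dict: "time": time; "joint_positions": joint angles; "qd": joint speeds; "joint_torque": joint torques, N m; "position": TCP position; "tool_rot": TCP orientation; "ft_force": force on the tool from outside, world axes, zero at the start; "torque": the same for the moment, N m; "grip_width": opening from 0.0 (shut) to 1.0 (fully open); "grip_force": force on a finger pad.
Only numpy, scipy, OpenCV 4.12 (cv2) and the standard library are available. Lean on these libraries where they do the work, as an engineer would, in place of code of your own. Each camera call takes 0.05 s, during which the arm holds its last target. There are 200 camera calls.

## Working session

There is one attempt and no reset: what is moved stays moved. The work goes in short steps, Python scripts to look and compute and a shell command to move; the robot and the scene stay as the last step left them, time stands still between calls to the robot, and variables do not carry over. Pictures are saved under pics/ and viewed, at most 14 in all, crops included, and the job is handed in when it is done.

```bash
mkdir -p pics; python3 - <<'E'
from bench import ctrl
import cv2,numpy as np
s=ctrl.get_state();print({k:np.round(v,3) for k,v in s.items()})
for n in("scene","side"):
    im,d=ctrl.get_image(n);cv2.imwrite(f"pics/{n}0.png",im);np.save(f"{n}0.npy",d)
    c=ctrl.camera_info(n);print(n,{k:np.round(v,3).tolist() for k,v in c.items()}); 
E
```

```text
{'time': np.float64(0.0), 'joint_positions': array([ 0.014,  0.322, -0.07 ,  1.452,  0.023,  1.371, -0.057]), 'qd': array([ 0.001, -0.   ,  0.002,  0.   , -0.   , -0.   , -0.001]), 'joint_torque': array([-0.0000e+00, -4.9128e+01, -4.0400e-01, -3.1253e+01, -6.4000e-02,
        4.4000e-02,  0.0000e+00]), 'position': array([ 0.649, -0.   ,  0.195]), 'tool_rot': array([-2.220e+00, -2.221e+00,  2.000e-03]), 'ft_force': array([0.479, 0.099, 0.08 ]), 'torque': array([-0.034,  0.026,  0.021]), 'grip_force': np.float64(0.0), 'grip_width': np.float64(0.998)}
scene {'intrinsics': [[440.079, 0.0, 316.363], [0.0, 440.079, 199.542], [0.0, 0.0, 1.0]], 'D': [-0.047, 0.0, 0.0, 0.0, 0.0], 'R': [[0.335, 0.942, 0.011], [0.587, -0.2, -0.784], [-0.737, 0.269, -0.62]], 't': [-0.25, -0.237, 1.316]}
side {'intrinsics': [[417.506, 0.0, 318.274], [0.0, 417.506, 193.984], [0.0, 0.0, 1.0]], 'D': [-0.006, 0.0, 0.0, 0.0, 0.0], 'R': [[0.947, -0.321, -0.009], [-0.224, -0.639, -0.736], [0.231, 0.698, -0.677]], 't': [-0.468, 0.197, 0.982]}
```

View pics/scene0.png

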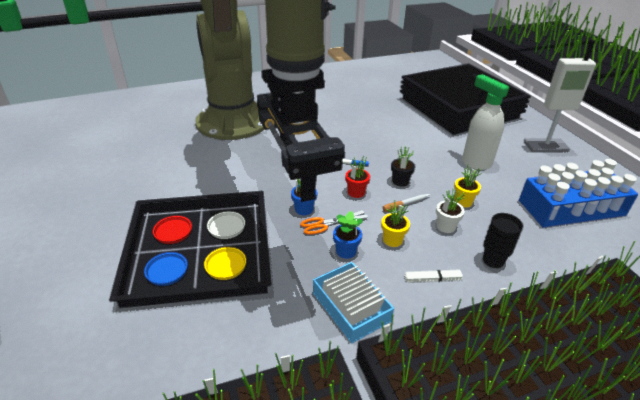

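View pics/side0.png

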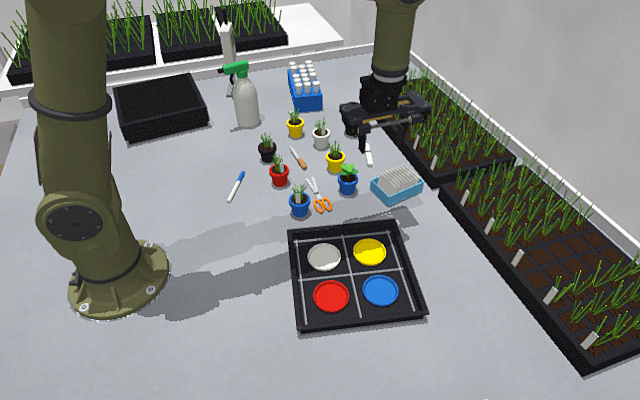

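The scene view shows the tray saucers: red (172,229), white (226,225), blue (166,268) and yellow (225,262). It also shows the pots:
- blue grass (304,200), partly behind the gripper
- red (357,183)
- black (403,172)
- yellow (395,228) and yellow (467,190)
- white (450,216)
- broadleaf in blue (347,240)

The side view shows them all clear of the gripper: blue (299,205), red (279,176), yellow (335,157) and (295,127), white (321,135), broadleaf (347,181), black (267,150). Next I'll measure positions with both cameras.

```bash
cat >h.py <<'E'
import cv2,numpy as np
from bench import ctrl
from scipy.optimize import least_squares
def masks(im):
    h=cv2.cvtColor(im,cv2.COLOR_BGR2HSV);H,S,V=cv2.split(h)
    return dict(red=((H<6)|(H>174))&(S>170)&(V>60),yellow=(H>18)&(H<32)&(S>170)&(V>70),
      blue=(H>102)&(H<118)&(S>150)&(V>50),white=(S<50)&(V>165),black=(V<45))
def cloud(n,d):
    c=ctrl.camera_info(n);v,u=np.mgrid[:400,:640]
    p=cv2.undistortPoints(np.stack([u,v],-1).reshape(-1,1,2).astype(np.float64),c["intrinsics"],np.array(c["D"])).reshape(400,640,2)
    P=np.dstack([p,np.ones((400,640))])*d[...,None]
    return (P-np.array(c["t"]).ravel())@np.array(c["R"])
def circ(p,r):
    f=least_squares(lambda c:np.hypot(*(p-c).T)-r,p.mean(0),loss="soft_l1",f_scale=.002);return f.x,np.sqrt(np.mean(f.fun**2))
E
python3 - <<'E'
from h import *
for n in("scene","side"):
    im=cv2.imread(f"pics/{n}0.png");d=np.load(f"{n}0.npy");X=cloud(n,d)
    c=ctrl.camera_info(n);C=-np.array(c["R"]).T@np.array(c["t"]).ravel()
    print(n,"bench z",np.median(X[300:390,20:100,2]) )
    for k,m in masks(im).items():
        m=m&(d>0)&(X[...,0]>.25)&(X[...,0]<.95)&(abs(X[...,1])<.6)&(X[...,2]<.06)&(X[...,2]>.004)
        N,l,st,ce=cv2.connectedComponentsWithStats(m.astype(np.uint8))
        for i in range(1,N):
            if st[i,4]<60 : continue
            p=X[l==i];z=p[:,2];o=np.round(ce[i]),st[i,4],"z",np.round(np.percentile(z,[2,50,98]),3)
            if np.percentile(z,98)<.03: 
                q=p[z<.02,:2];print(k,*o,"flat c",np.round((q.min(0)+q.max(0))/2,4),"ext",np.round(np.ptp(q,0),3))
            else:
                q=p[(z>.036)&(z<.048)][:,:2]
                if len(q)<15: continue
                # outer wall only: points facing camera
                c0,_=circ(q,.029);w=(C[:2]-c0)/np.linalg.norm(C[:2]-c0)
                q=q[(q-c0)@w>0];c1,e=circ(q,.029);print(k,*o,"pot",np.round(c1,4),"rms",round(e,4),len(q))
E
```

```text
scene bench z 0.0002433764916508729
red [356. 185.] 346 z [0.006 0.039 0.052] pot [0.4438 0.2077] rms 0.0014 83
red [172. 229.] 848 z [0.005 0.008 0.016] flat c [ 0.4458 -0.2171] ext [0.093 0.082]
yellow [466. 193.] 341 z [0.007 0.044 0.052] pot [0.5571 0.4294] rms 0.0011 80
yellow [394. 232.] 462 z [0.006 0.043 0.052] pot [0.6617 0.1833] rms 0.0066 101
yellow [225. 263.] 1088 z [0.005 0.007 0.016] flat c [ 0.5769 -0.128 ] ext [0.092 0.082]
blue [539. 207.] 870 z [0.005 0.027 0.059] pot [0.6674 0.572 ] rms 0.0058 116
blue [302. 204.] 289 z [0.006 0.029 0.051] pot [0.464  0.0705] rms 0.0011 75
blue [346. 244.] 448 z [0.005 0.042 0.052] pot [0.6176 0.1091] rms 0.0008 105
blue [166. 268.] 1130 z [0.004 0.008 0.016] flat c [ 0.554  -0.2388] ext [0.093 0.081]
white [415. 198.] 97 z [0.009 0.013 0.016] flat c [0.5234 0.3235] ext [0.014 0.078]
white [360. 214.] 68 z [0.005 0.008 0.01 ] flat c [0.5313 0.1763] ext [0.027 0.03 ]
white [224. 225.] 575 z [0.005 0.007 0.016] flat c [ 0.4742 -0.1094] ext [0.073 0.073]h.py:14: RuntimeWarning: Mean of empty slice.
  f=least_squares(lambda c:np.hypot(*(p-c).T)-r,p.mean(0),loss="soft_l1",f_scale=.002);return f.x,np.sqrt(np.mean(f.fun**2))
  ret = um.true_divide(
Traceback (most recent call last):
  File "h.py", line 14, in circ
    f=least_squares(lambda c:np.hypot(*(p-c).T)-r,p.mean(0),loss="soft_l1",f_scale=.002);return f.x,np.sqrt(np.mean(f.fun**2))
ValueError: Initial guess is outside of provided bounds
```

```bash
cat >>h.py <<'E'
def measure(n,im,d):
    X=cloud(n,d);c=ctrl.camera_info(n);R=np.array(c["R"]);C=-R.T@np.array(c["t"]).ravel();out=[]
    M=masks(im);H,S,V=cv2.split(cv2.cvtColor(im,cv2.COLOR_BGR2HSV));M["white"]=(S<60)&(V>110)
    for k,m in M.items():
        z0=.02 if k in("white","black") else .004
        for lo,kind in((.004,"saucer"),(.034,"pot")):
            if kind=="saucer" and k=="black": continue
            hi=.02 if kind=="saucer" else .052
            mm=m&(d>0)&(X[...,0]>.25)&(X[...,0]<.95)&(abs(X[...,1])<.6)&(X[...,2]<hi)&(X[...,2]>lo)
            N,l,st,ce=cv2.connectedComponentsWithStats(mm.astype(np.uint8))
            for i in range(1,N):
                p=X[l==i]
                if kind=="saucer":
                    if st[i,4]<350 or ce[i][0]>640: continue
                    ct=max(cv2.findContours((l==i).astype(np.uint8),cv2.RETR_EXTERNAL,cv2.CHAIN_APPROX_NONE)[0],key=len).astype(float)
                    r=cv2.undistortPoints(ct,c["intrinsics"],np.array(c["D"])).reshape(-1,2)
                    r=np.c_[r,np.ones(len(r))]@R;q=(C+r*((.015-C[2])/r[:,2])[:,None])[:,:2]
                    (x,e)=circ(q,.04)
                else:
                    if st[i,4]<40: continue
                    q=p[:,:2];w=C[:2]-q.mean(0);w/=np.linalg.norm(w)
                    s=q@w;near=q[s>np.percentile(s,98)-.003].mean(0);x=near-w*.029
                    for _ in range(4):
                        g=q[((q-x)@w>.008)&(abs(np.hypot(*(q-x).T)-.029)<.006)]
                        if len(g)<12: break
                        x,e=circ(g,.029)
                    if len(g)<12: continue
                if e<.004: out.append((kind,k,np.round(ce[i]).astype(int),np.round(x,4),round(e,4)))
    return out
E
python3 - <<'E'
from h import *
for n in("scene","side"):
    print(n)
    for o in measure(n,cv2.imread(f"pics/{n}0.png"),np.load(f"{n}0.npy")): print(*o)
E
```

```text
scene
saucer red [172 229] [ 0.4547 -0.2161] 0.002
pot red [357 181] [0.4432 0.2082] 0.0023
saucer yellow [225 263] [ 0.5849 -0.1289] 0.0017
pot yellow [467 189] [0.5567 0.43  ] 0.0022
pot yellow [394 228] [0.6183 0.2145] 0.0022
saucer blue [166 268] [ 0.5635 -0.2379] 0.0017
pot blue [299 199] [0.4641 0.0712] 0.0017
pot blue [346 239] [0.6169 0.1096] 0.0021
saucer white [226 225] [ 0.476  -0.1074] 0.0016
pot white [479 153] [0.4333 0.5563] 0.0027
pot white [449 214] [0.6179 0.3434] 0.0021
pot white [346 285] [0.7296 0.0531] 0.0029
pot white [361 303] [0.7696 0.0562] 0.003
pot black [454 120] [0.2659 0.5991] 0.0028
pot black [401 170] [0.4377 0.3294] 0.0022
pot black [346 235] [0.6045 0.1171] 0.0033
pot black [496 252] [0.7395 0.3776] 0.0016
pot black [428 324] [0.8658 0.1695] 0.0027
pot black [374 363] [0.9328 0.0584] 0.0012
pot black [271 383] [ 0.8779 -0.0878] 0.0028
pot black [252 379] [ 0.849  -0.1654] 0.0026
pot black [231 389] [ 0.8879 -0.19  ] 0.0033
side
saucer red [331 296] [ 0.4502 -0.2167] 0.0011
pot red [278 174] [0.4461 0.2096] 0.0021
saucer yellow [369 251] [ 0.5815 -0.1292] 0.0015
pot yellow [295 126] [0.5597 0.4312] 0.0022
pot yellow [335 160] [0.6211 0.2161] 0.002
saucer blue [380 290] [ 0.5597 -0.2386] 0.0012
pot blue [300 204] [0.4661 0.073 ] 0.0021
saucer white [324 256] [ 0.4722 -0.1071] 0.0013
pot white [248 115] [0.425  0.5504] 0.0028
pot white [321 136] [0.6209 0.3455] 0.0019
pot white [398 180] [0.7434 0.049 ] 0.0027
pot black [267 151] [0.4404 0.3306] 0.0017
pot black [537 297] [ 0.8726 -0.5151] 0.0029
```

Checks hold: neighbouring saucers are about 111 mm apart (112 given), the pot fits have about 2 mm rms, and everything is within reach. Of the two yellow pots, the one to take is at y=0.215 (the other is at 0.43). The tool axes are tool x = world y, tool y = world x, tool z = down. I'll start with blue at (0.465, 0.072).

```bash
python3 -m handwheel '[[0.087,0.0145,-0.037,0,0,0,0],[0.087,0.0145,-0.037,0,0,0,0],[0.087,0.0145,-0.037,0,0,0,0],[0.087,0.0145,-0.037,0,0,0,0],[0.087,0.0145,-0.037,0,0,0,0],[0.087,0,0,0.03,0,0,0],[0.087,0,0,0.03,0,0,0],[0.087,0,0,0,0,0,0]]' 20
python3 - <<'E'
from h import *
X=cloud("scene",np.load("scene0.npy"))
p=X.reshape(-1,3);m=(abs(p[:,0]-.75)<.05)&(abs(p[:,1]-.385)<.05)&(p[:,2]>.02)
q=p[m];print("cup",len(q),np.round(np.percentile(q,[2,50,98],axis=0),3))
E
```

```text
time: 1.1
position: [0.4627, 0.0721, 0.1343]
tool_rot: [-2.219, -2.22, 0.007]
ft_force: [-0.1, 0.1, -0.3]
grip_width: 1.0
grip_force: 0.0
cup 1430 [[0.714 0.347 0.023]
 [0.75  0.365 0.083]
 [0.769 0.403 0.102]]
```

```bash
python3 -m handwheel '[[0.087,0,0.002,0.03,0,0,0],[0.087,0,0,0.03,0,0,0],[0.087,0,0,0.03,0,0,0],[0.087,0,0,0.018,0,0,0],[0.087,0,0,0,0,0,0],[0.04,0,0,0,0,0,0],[0.04,0,0,0,0,0,0],[0.04,0,0,0,0,0,0],[0.04,0,0,0,0,0,0],[0.04,0,0,0,0,0,0]]' 20
```

```text
time: 2.35
position: [0.467, 0.0725, 0.0286]
tool_rot: [2.221, 2.221, 0.0]
ft_force: [0.1, -0.2, -0.1]
grip_width: 0.522
grip_force: 0.0
```

```bash
python3 - <<'E'
from h import *
print(ctrl.get_state()["grip_width"])
a,_=ctrl.get_image("side");b,_=ctrl.get_image("wrist")
cv2.imwrite("pics/1.png",np.hstack([cv2.resize(a[110:310,180:420],(400,333)),cv2.resize(b,(400,333))]))
E
```

```text
0.5222572929418021
```

View pics/1.png

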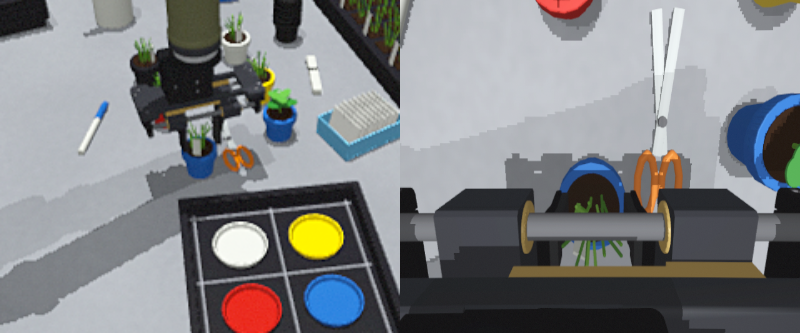

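The pot stands in front of the fingers (crop (200,155), fingers behind it), and the opening is already below the rim diameter with no grip force. So this isn't a grasp. I'll measure before moving again.

```bash
python3 - <<'E'
from h import *
for n in("side","scene"):
    im,d=ctrl.get_image(n)
    for o in measure(n,im,d):
        if o[0]=="pot" and o[1] in("blue","red","yellow"): print(n,*o)
im,d=ctrl.get_image("side");cv2.imwrite("pics/2.png",cv2.resize(im[150:250,230:390],(800,500),interpolation=cv2.INTER_CUBIC))
X=cloud("side",d);p=X.reshape(-1,3)
v=im.max(-1).reshape(-1);m=(abs(p[:,0]-.465)<.08)&(abs(p[:,1]-.08)<.06)&(p[:,2]>.015)&(p[:,2]<.09)&(v<60);
q=p[m]
for z in np.arange(.02,.09,.01):
    g=q[abs(q[:,2]-z)<.005]
    if len(g): print(round(z,3),len(g),np.round(np.percentile(g,[5,50,95],axis=0)[:,:2].ravel(),3))
E
```

```text
side pot blue [316 100] [0.6774 0.5725] 0.0027
side pot blue [347 182] [0.6192 0.1109] 0.0022
side pot blue [300 205] [0.466  0.0727] 0.0019
scene pot red [357 180] [0.4432 0.2083] 0.0023
scene pot yellow [467 189] [0.5567 0.43  ] 0.0021
scene pot yellow [394 228] [0.6183 0.2146] 0.0022
scene pot blue [302 199] [0.4641 0.0711] 0.0017
scene pot blue [347 239] [0.617  0.1098] 0.002
0.05 52 [0.447 0.052 0.474 0.064 0.484 0.077]
0.06 21 [0.439 0.062 0.447 0.066 0.493 0.078]
0.07 25 [0.44  0.062 0.448 0.065 0.494 0.076]
0.08 23 [0.439 0.062 0.49  0.064 0.496 0.075]
```

View pics/2.png

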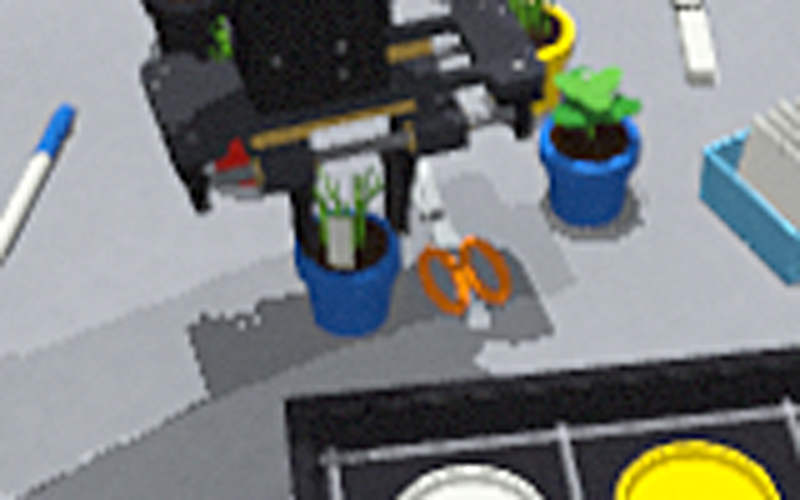

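```bash
python3 - <<'E'
from h import *
s=ctrl.get_state();print(s["position"],s["grip_width"])
im,d=ctrl.get_image("scene");w,dw=ctrl.get_image("wrist")
cv2.imwrite("pics/3.png",np.hstack([cv2.resize(im[140:230,260:350],(500,500),interpolation=cv2.INTER_CUBIC),cv2.resize(w[170:340,80:320],(300,500))[:, :]]))
for n,I,D,src in(("scene",im,d,0),("wrist",w,dw,0)):
    p=cloud(n,D).reshape(-1,3);v=I.max(-1).reshape(-1);ok=D.reshape(-1)>0
    m=ok&(abs(p[:,0]-.466)<.08)&(abs(p[:,1]-.0725)<.02)&(p[:,2]>.01)&(p[:,2]<.12)&(v<70)
    q=p[m];print(n)
    for z in np.arange(.02,.12,.01):
        g=q[abs(q[:,2]-z)<.005]
        if len(g)>5: print(round(z,3),len(g),"x hist",np.histogram(g[:,0],np.arange(.396,.54,.01))[0])
E
```

```text
[0.46700111 0.0724589  0.02842503] 0.4684418902701402
scene
0.05 58 x hist [ 0  0  0  0  3  7 12 20 14  2  0  0  0  0]
0.06 41 x hist [ 0  0  0  0  0  0  4  1  0 12 24  0  0  0]
0.07 42 x hist [ 0  0  0  0  0  0  3  0  0  9 30  0  0  0]
0.08 18 x hist [ 0  0  0  0  0  0  0  0  0  2 16  0  0  0]
wrist
0.05 2664 x hist [  0   0   0   0  11 573 744 703 599  34   0   0   0   0]
0.06 410 x hist [  0   0   0   0 111  85   3  11   1 189  10   0   0   0]
0.07 422 x hist [  0   0   0   0 144  69   1   3   2 190  13   0   0   0]
0.08 440 x hist [  0   0   0   0 170  42   4   1   0 192  31   0   0   0]
0.09 101 x hist [ 0  0  0  0 11 30  0  0  0 56  4  0  0  0]
0.1 1089 x hist [  0   0   0   0 281 264   0   0   0 544   0   0   0   0]
0.11 489 x hist [  0   0   0   0 257   0   0   0   0 229   3   0   0   0]
```

View pics/3.png

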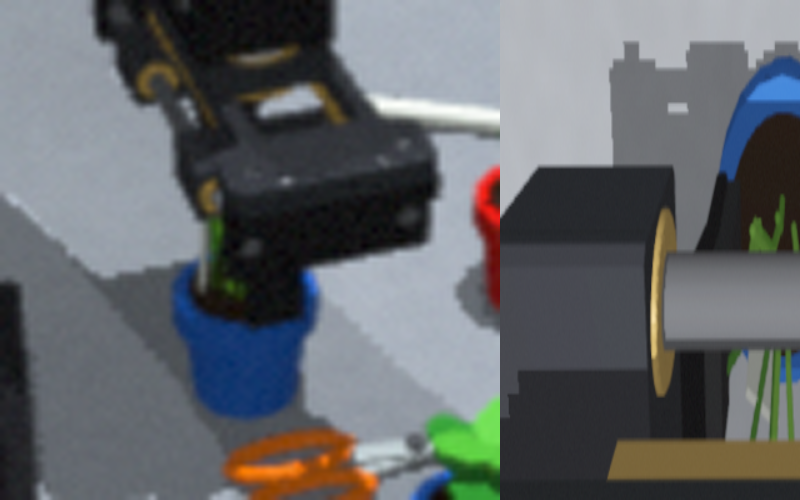

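The fingers closed inside the rim. Their tips end at about z=0.05, while the reported TCP z is 0.028. I'll lift clear with the opening unchanged and measure where the tips really are.

```bash
python3 -m handwheel '[[0.040,0,0,-0.03,0,0,0],[0.040,0,0,-0.04,0,0,0],[0.040,0,0,-0.04,0,0,0],[0.087,0,0,-0.04,0,0,0],[0.087,0,0,0,0,0,0],[0.087,0,0,0,0,0,0],[0.087,0,0,0,0,0,0],[0.087,0,0,0,0,0,0],[0.087,0,0,0,0,0,0]]'
python3 - <<'E'
from h import *
for n in("side","scene"):
    im,d=ctrl.get_image(n);s=ctrl.get_state()
    p=cloud(n,d).reshape(-1,3);v=im.max(-1).reshape(-1);T=s["position"]
    m=(d.reshape(-1)>0)&(abs(p[:,0]-T[0])<.07)&(abs(p[:,1]-T[1])<.03)&(p[:,2]>.1)&(v<70);q=p[m]
    print(n,T,s["grip_width"],"lowest",np.round(np.percentile(q[:,2],[0,1,5]),3))
    g=q[(q[:,2]<np.percentile(q[:,2],1)+.05)]
    for z in np.arange(T[2]-.01,T[2]+.09,.01):
        g=q[abs(q[:,2]-z)<.005]
        if len(g)>2: print(round(z-T[2],3),len(g),"x",np.histogram(g[:,0]-T[0],np.arange(-.065,.066,.01))[0],np.round(np.median(g[:,1])-T[1],3))
    cv2.imwrite(f"pics/4{n}.png",im)
    for o in measure(n,im,d):
        if o[0]=="pot" and o[1] in("blue",): print(n,*o)
a=cv2.imread("pics/4side.png")[80:240,220:380];b=cv2.imread("pics/4scene.png")[110:230,240:360]
cv2.imwrite("pics/4.png",np.hstack([cv2.resize(a,(400,400)),cv2.resize(b,(400,400))]))
E
```

```text
time: 3.82
position: [0.4667, 0.0724, 0.1779]
tool_rot: [-2.221, -2.221, 0.001]
ft_force: [-0.5, -0.5, -0.7]
grip_width: 0.98
grip_force: 0.0
side [0.46680187 0.07242406 0.17802613] 0.9904518058987231 lowest [0.203 0.211 0.237]
0.03 24 x [0 8 4 0 0 0 0 0 0 0 4 8 0] -0.008
0.04 34 x [ 0 14  2  0  0  0  0  0  0  0  7 11  0] -0.008
0.05 27 x [ 0 10  1  0  0  0  0  0  0  0  6 10  0] -0.008
0.06 35 x [ 0 11  3  0  0  0  0  0  0  0  6 15  0] -0.009
0.07 45 x [ 1 15  3  0  0  0  0  0  0  0  7 17  2] -0.009
0.08 42 x [ 2 10  1  0  0  0  0  0  0  0  3 22  4] -0.009
side pot blue [347 182] [0.6193 0.1113] 0.002
side pot blue [299 203] [0.4657 0.0727] 0.0021
scene [0.46687484 0.072453   0.17817488] 0.9939575114710664 lowest [0.205 0.21  0.228]
0.03 62 x [ 0  7 17  0  0  0  0  0  0  0  0 38  0] -0.003
0.04 71 x [ 0  5 17  0  0  0  0  0  0  0  0 49  0] -0.005
0.05 57 x [ 0  7  3  0  0  0  0  0  0  0  0 45  2] -0.004
0.06 51 x [ 0  5  0  0  0  0  0  0  0  0  0 23 23] -0.004
0.07 57 x [ 0  3  0  0  0  0  0  0  0  0  0  4 50] -0.002
0.08 45 x [ 0 14  1  0  0  0  0  0  0  0  0  1 29] -0.003
scene pot blue [304 198] [0.4634 0.0706] 0.002
scene pot blue [347 240] [0.6165 0.1094] 0.0022
```

View pics/4.png

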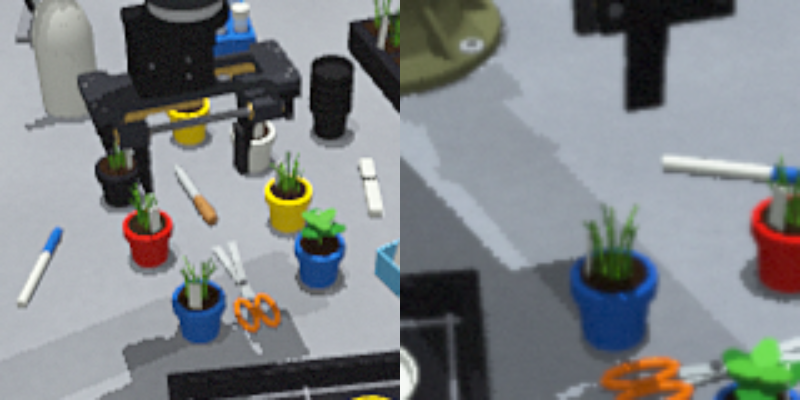

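The tips sit at z=0.203–0.205 while the reported TCP z is 0.178. That is 25 mm higher than the nominal TCP, and they are centred in x and y. The pot hasn't moved. I'll check the tip height at a narrower opening.

```bash
cat >>h.py <<'E'
def tips():
    s=ctrl.get_state();T=s["position"];print(np.round(T,4),round(s["grip_width"]*.087,4))
    for n in("side","scene"):
        im,d=ctrl.get_image(n);p=cloud(n,d).reshape(-1,3);v=im.max(-1).reshape(-1)
        q=p[(d.reshape(-1)>0)&(abs(p[:,0]-T[0])<.065)&(abs(p[:,1]-T[1])<.03)&(p[:,2]>T[2]-.03)&(p[:,2]<T[2]+.06)&(v<70)]-T
        print(n,"tip dz",np.round(np.percentile(q[:,2],[0,2]),3),"x",np.round(np.percentile(q[:,0],[2,98]),3),"y",np.round(np.percentile(q[:,1],[2,98]),3))
E
python3 -m handwheel '[[0.06,0,0,0,0,0,0],[0.06,0,0,0,0,0,0],[0.06,0,0,0,0,0,0],[0.06,0,0,0,0,0,0],[0.06,0,0,0,0,0,0],[0.06,0,0,0,0,0,0]]'
python3 -c "from h import *;tips()"
python3 -m handwheel '[[0.01,0,0,0,0,0,0],[0.01,0,0,0,0,0,0],[0.01,0,0,0,0,0,0],[0.01,0,0,0,0,0,0],[0.01,0,0,0,0,0,0],[0.01,0,0,0,0,0,0]]'
python3 -c "from h import *;tips()"
```

```text
time: 4.68
position: [0.467, 0.0725, 0.1785]
tool_rot: [2.221, 2.221, 0.0]
ft_force: [0.5, 0.2, -0.5]
grip_width: 0.686
grip_force: 0.0
[0.467  0.0725 0.1785] 0.0597
side tip dz [0.023 0.029] x [-0.038  0.04 ] y [-0.012  0.006]
scene tip dz [0.027 0.028] x [-0.035  0.043] y [-0.011  0.008]
time: 5.52
position: [0.467, 0.0725, 0.1785]
tool_rot: [2.221, 2.221, 0.0]
ft_force: [0.2, -0.5, -0.4]
grip_width: 0.142
grip_force: 0.0
[0.467  0.0725 0.1785] 0.0124
side tip dz [0.026 0.028] x [-0.015  0.015] y [-0.013  0.009]
scene tip dz [0.028 0.028] x [-0.012  0.018] y [-0.011  0.008]
```

The offset is a constant 26 mm or so at every opening. The tips are about 26 mm behind the reported TCP, so gripping the collar needs a reported z of about 0.000 (tips at 0.026).

```bash
python3 -m handwheel '[[0.087,0,-0.0015,0,0,0,0],[0.087,0,0,0,0,0,0],[0.087,0,0,0,0,0,0],[0.087,0,0,0,0,0,0],[0.087,0,0,0,0,0,0],[0.087,0,0,0,0,0,0],[0.087,0,0,0.04,0,0,0],[0.087,0,0,0.04,0,0,0],[0.087,0,0,0.03,0,0,0],[0.087,0,0,0.03,0,0,0],[0.087,0,0,0.02,0,0,0],[0.087,0,0,0.018,0,0,0]]'
python3 -m handwheel '[[0.05,0,0,0,0,0,0],[0.05,0,0,0,0,0,0],[0.05,0,0,0,0,0,0],[0.05,0,0,0,0,0,0],[0.05,0,0,0,0,0,0],[0.05,0,0,0,0,0,0]]' 20
```

```text
time: 7.12
position: [0.4653, 0.0724, -0.0004]
tool_rot: [-2.221, -2.221, 0.001]
ft_force: [-0.8, -0.0, 0.6]
grip_width: 1.0
grip_force: 0.0
time: 7.88
position: [0.466, 0.0726, 0.0012]
tool_rot: [2.221, 2.221, 0.001]
ft_force: [-2.2, -1.0, 6.1]
grip_width: 0.654
grip_force: 20.0
```

Gripped at 57 mm with 20 N. Now I'll lift and carry to the blue saucer (0.5615, −0.238).

```bash
python3 -m handwheel '[[0.05,0,0,-0.02,0,0,0],[0.05,0,0,-0.04,0,0,0],[0.05,0,0,-0.04,0,0,0],[0.05,-0.0155,0.0048,0,0,0,0],[0.05,-0.031,0.0096,0,0,0,0],[0.05,-0.031,0.0096,0,0,0,0],[0.05,-0.031,0.0096,0,0,0,0],[0.05,-0.031,0.0096,0,0,0,0],[0.05,-0.031,0.0096,0,0,0,0],[0.05,-0.031,0.0096,0,0,0,0],[0.05,-0.031,0.0096,0,0,0,0],[0.05,-0.031,0.0096,0,0,0,0]]'
python3 -m handwheel '[[0.05,-0.031,0.0096,0,0,0,0],[0.05,-0.031,0.0096,0,0,0,0],[0.05,-0.0155,0.0048,0,0,0,0],[0.05,0,0,0,0,0,0],[0.05,0,0,0,0,0,0]]'
python3 - <<'E'
from h import *
for n in("side","scene"):
    im,d=ctrl.get_image(n);X=cloud(n,d);T=ctrl.get_state()["position"]
    m=masks(im)["blue"]&(np.hypot(X[...,0]-T[0],X[...,1]-T[1])<.05)&(X[...,2]>.04)
    z=X[m][:,2];print(n,m.sum(),"blue z",np.round(np.percentile(z,[1,50,99]),3))
    c=X[m&(X[...,2]>np.percentile(z,99)-.014)][:,:2];print(np.round(c.mean(0),3))
E
```

```text
time: 9.38
position: [0.5461, -0.1927, 0.0985]
tool_rot: [-2.221, -2.219, 0.003]
ft_force: [0.2, -0.1, -2.5]
grip_width: 0.655
grip_force: 20.0
time: 10.0
position: [0.5709, -0.2668, 0.0999]
tool_rot: [-2.219, -2.222, -0.001]
ft_force: [0.1, 0.7, -1.3]
grip_width: 0.659
grip_force: 20.0
side 370 blue z [0.099 0.14  0.151]
[ 0.569 -0.286]
scene 295 blue z [0.099 0.116 0.146]
[ 0.596 -0.266]
```

```bash
python3 -m handwheel '[[0.05,0.0145,-0.0047,0,0,0,0],[0.05,0.0145,-0.0047,0,0,0,0],[0.05,0,0,0.02,0,0,0],[0.05,0,0,0.025,0,0,0],[0.05,0,0,0.025,0,0,0],[0.05,0,0,0.012,0,0,0],[0.05,0,0,0.005,0,0,0],[0.05,0,0,0.002,0,0,0],[0.05,0,0,0.0,0,0,0],[0.05,0,0,0,0,0,0]]'
```

```text
time: 11.35
position: [0.5623, -0.2398, 0.0123]
tool_rot: [2.22, 2.221, 0.001]
ft_force: [-0.6, 0.1, -0.4]
grip_width: 0.655
grip_force: 20.0
```

```bash
python3 -m handwheel '[[0.05,0,0,0.0015,0,0,0],[0.05,0,0,0.0015,0,0,0],[0.05,0,0,0,0,0,0]]'; python3 -m handwheel '[[0.05,0,0,0.0015,0,0,0],[0.05,0,0,0,0,0,0]]'
```

```text
time: 11.72
position: [0.5617, -0.2395, 0.0084]
tool_rot: [-2.221, -2.221, 0.0]
ft_force: [-0.5, 0.2, -2.0]
grip_width: 0.657
grip_force: 20.0
time: 11.98
position: [0.5618, -0.2395, 0.0082]
tool_rot: [-2.222, -2.221, -0.0]
ft_force: [-3.1, 1.2, 6.6]
grip_width: 0.654
grip_force: 20.0
```

There is contact (+6.6 N) at reported z=0.008. Release, go up and check.

```bash
python3 -m handwheel '[[0.087,0,0,0,0,0,0],[0.087,0,0,0,0,0,0],[0.087,0,0,0,0,0,0],[0.087,0,0,0,0,0,0],[0.087,0,0,0,0,0,0],[0.087,0,0,-0.02,0,0,0],[0.087,0,0,-0.04,0,0,0],[0.087,0,0,-0.04,0,0,0],[0.087,0,0,-0.04,0,0,0],[0.087,0,0,0,0,0,0]]'
python3 - <<'E'
from h import *
for n in("side","scene"):
    im,d=ctrl.get_image(n)
    for o in measure(n,im,d):
        if o[1]!="black" : print(n,*o)
    cv2.imwrite(f"pics/5{n}.png",im)
E
```

```text
time: 13.22
position: [0.5646, -0.2408, 0.1529]
tool_rot: [2.215, 2.215, 0.006]
ft_force: [-0.3, -0.6, -1.2]
grip_width: 1.002
grip_force: 0.0
side saucer red [331 296] [ 0.4501 -0.2168] 0.0013
side pot red [279 174] [0.4459 0.2095] 0.0024
side pot yellow [294 126] [0.56  0.432] 0.0022
side pot yellow [334 160] [0.6204 0.216 ] 0.0019
side pot blue [308 101] [0.6233 0.5794] 0.0029
side pot blue [347 182] [0.6192 0.1112] 0.0019
side pot blue [382 291] [ 0.5638 -0.2404] 0.0018
side saucer white [324 256] [ 0.4724 -0.1069] 0.0013
side pot white [248 115] [0.4243 0.5511] 0.0031
side pot white [321 136] [0.6204 0.3458] 0.0022
scene pot red [357 181] [0.4439 0.2075] 0.0021
scene saucer yellow [225 263] [ 0.5853 -0.1288] 0.0017
scene pot yellow [466 189] [0.5571 0.4298] 0.002
scene pot yellow [394 228] [0.6186 0.2151] 0.0022
scene pot blue [346 239] [0.6169 0.1099] 0.002
scene pot blue [163 265] [ 0.5618 -0.242 ] 0.002
scene saucer white [226 224] [ 0.4754 -0.1072] 0.0017
scene pot white [479 153] [0.4327 0.5555] 0.0025
scene pot white [449 214] [0.618  0.3434] 0.0022
scene pot white [353 294] [0.7692 0.0594] 0.0029
```

View pics/5side.png

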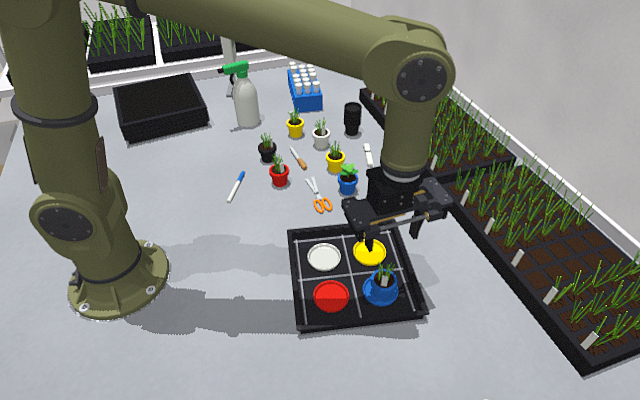

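The blue pot stands upright in the blue saucer (382,291), about 3 mm off centre. Red is next at (0.4447, 0.2087).

```bash
python3 -m handwheel '[[0.087,0.041,-0.0107,0,0,0,0],[0.087,0.041,-0.0107,0,0,0,0],[0.087,0.041,-0.0107,0,0,0,0],[0.087,0.041,-0.0107,0,0,0,0],[0.087,0.041,-0.0107,0,0,0,0],[0.087,0.041,-0.0107,0,0,0,0],[0.087,0.041,-0.0107,0,0,0,0],[0.087,0.041,-0.0107,0,0,0,0],[0.087,0.041,-0.0107,0,0,0,0],[0.087,0.041,-0.0107,0,0,0,0],[0.087,0.038,-0.01,0,0,0,0],[0.087,0,0,0,0,0,0]]';python3 -m handwheel '[[0.087,0,0,0,0,0,0],[0.087,0,0,0,0,0,0]]'
```

```text
time: 14.82
position: [0.4424, 0.2116, 0.146]
tool_rot: [-2.213, -2.227, 0.002]
ft_force: [0.7, -1.0, 0.8]
grip_width: 1.002
grip_force: 0.0
time: 15.08
position: [0.4449, 0.2069, 0.1465]
tool_rot: [2.224, 2.219, -0.002]
ft_force: [0.6, 0.1, -0.2]
grip_width: 0.995
grip_force: 0.0
```

```bash
python3 -m handwheel '[[0.087,0.002,0,0.03,0,0,0],[0.087,0,0,0.04,0,0,0],[0.087,0,0,0.03,0,0,0],[0.087,0,0,0.025,0,0,0],[0.087,0,0,0.015,0,0,0],[0.087,0,0,0.006,0,0,0],[0.087,0,0,0,0,0,0]]'
python3 -m handwheel '[[0.05,0,0,0,0,0,0],[0.05,0,0,0,0,0,0],[0.05,0,0,0,0,0,0],[0.05,0,0,0,0,0,0],[0.05,0,0,0,0,0,0],[0.05,0,0,0,0,0,0]]' 20
```

```text
time: 15.95
position: [0.4451, 0.2104, 0.0012]
tool_rot: [2.222, 2.221, 0.001]
ft_force: [0.2, 0.1, -0.1]
grip_width: 1.003
grip_force: 0.0
time: 16.7
position: [0.4448, 0.2106, 0.0012]
tool_rot: [2.221, 2.221, 0.0]
ft_force: [-0.6, -0.4, 2.2]
grip_width: 0.659
grip_force: 20.0
```

```bash
python3 -m handwheel '[[0.05,0,0,-0.02,0,0,0],[0.05,0,0,-0.04,0,0,0],[0.05,0,0,-0.04,0,0,0],[0.05,-0.0175,0,0,0,0,0],[0.05,-0.035,0.001,0,0,0,0],[0.05,-0.035,0.001,0,0,0,0],[0.05,-0.035,0.001,0,0,0,0],[0.05,-0.035,0.001,0,0,0,0],[0.05,-0.035,0.001,0,0,0,0],[0.05,-0.035,0.001,0,0,0,0],[0.05,-0.035,0.001,0,0,0,0],[0.05,-0.035,0.001,0,0,0,0]]'
python3 -m handwheel '[[0.05,-0.035,0,0,0,0,0],[0.05,-0.035,0,0,0,0,0],[0.05,-0.035,0,0,0,0,0],[0.05,-0.0175,0,0,0,0,0],[0.05,-0.007,0,0,0,0,0],[0.05,0,0,0,0,0,0],[0.05,0,0,0,0,0,0]]'
```

```text
time: 18.2
position: [0.4512, -0.0888, 0.0994]
tool_rot: [-2.221, -2.22, 0.003]
ft_force: [0.3, 0.1, -1.9]
grip_width: 0.656
grip_force: 20.0
time: 19.08
position: [0.4529, -0.2151, 0.1008]
tool_rot: [-2.219, -2.223, -0.001]
ft_force: [-0.6, -0.7, -1.3]
grip_width: 0.66
grip_force: 20.0
```

```bash
python3 -m handwheel '[[0.05,-0.001,-0.001,0.02,0,0,0],[0.05,0,0,0.025,0,0,0],[0.05,0,0,0.025,0,0,0],[0.05,0,0,0.013,0,0,0],[0.05,0,0,0.005,0,0,0],[0.05,0,0,0.0015,0,0,0],[0.05,0,0,0.0015,0,0,0],[0.05,0,0,0,0,0,0],[0.05,0,0,0,0,0,0]]'; python3 -m handwheel '[[0.05,0,0,0.001,0,0,0],[0.05,0,0,0,0,0,0]]'
```

```text
time: 20.2
position: [0.452, -0.2177, 0.0103]
tool_rot: [2.221, 2.221, 0.001]
ft_force: [0.3, -0.3, -1.0]
grip_width: 0.656
grip_force: 20.0
time: 20.45
position: [0.4517, -0.2175, 0.0089]
tool_rot: [2.221, 2.221, 0.0]
ft_force: [-0.1, 0.0, -0.6]
grip_width: 0.654
grip_force: 20.0
```

```bash
python3 -m handwheel '[[0.05,0,0,0.001,0,0,0],[0.05,0,0,0,0,0,0]]'; python3 -m handwheel '[[0.05,0,0,0.001,0,0,0],[0.05,0,0,0,0,0,0]]'
```

```text
time: 20.7
position: [0.4519, -0.2176, 0.0082]
tool_rot: [2.221, 2.221, 0.0]
ft_force: [-0.9, -0.1, 1.6]
grip_width: 0.66
grip_force: 20.0
time: 20.95
position: [0.4519, -0.2176, 0.0082]
tool_rot: [2.222, 2.221, 0.0]
ft_force: [-3.6, 1.1, 9.8]
grip_width: 0.657
grip_force: 20.1
```

Seated (+9.8 N). Release, rise and move on to yellow (0.6196, 0.2155).

```bash
python3 -m handwheel '[[0.087,0,0,0,0,0,0],[0.087,0,0,0,0,0,0],[0.087,0,0,0,0,0,0],[0.087,0,0,0,0,0,0],[0.087,0,0,0,0,0,0],[0.087,0,0,-0.02,0,0,0],[0.087,0,0,-0.04,0,0,0],[0.087,0,0,-0.04,0,0,0],[0.087,0,0,-0.04,0,0,0],[0.087,0,0,0,0,0,0]]'
python3 -m handwheel '[[0.087,0.036,0.014,0,0,0,0],[0.087,0.036,0.014,0,0,0,0],[0.087,0.036,0.014,0,0,0,0],[0.087,0.036,0.014,0,0,0,0],[0.087,0.036,0.014,0,0,0,0],[0.087,0.036,0.014,0,0,0,0],[0.087,0.036,0.014,0,0,0,0],[0.087,0.036,0.014,0,0,0,0],[0.087,0.036,0.014,0,0,0,0],[0.087,0.036,0.014,0,0,0,0],[0.087,0.036,0.014,0,0,0,0],[0.087,0.036,0.014,0,0,0,0]]'
python3 -m handwheel '[[0.087,0,0,0,0,0,0],[0.087,0,0,0,0,0,0],[0.087,0,0,0,0,0,0]]'
python3 - <<'E'
from h import *
for n in("side","scene"):
    im,d=ctrl.get_image(n)
    for o in measure(n,im,d):
        if o[1] in("red","yellow"): print(n,*o)
E
```

```text
time: 22.2
position: [0.4541, -0.2185, 0.1506]
tool_rot: [2.217, 2.217, 0.005]
ft_force: [0.8, -0.8, 0.4]
grip_width: 1.002
grip_force: 0.0
time: 23.7
position: [0.6195, 0.2153, 0.1454]
tool_rot: [-2.221, -2.221, 0.003]
ft_force: [0.5, -0.7, 0.4]
grip_width: 1.001
grip_force: 0.0
time: 24.08
position: [0.6197, 0.2126, 0.1465]
tool_rot: [2.223, 2.219, -0.002]
ft_force: [0.7, 0.2, 0.1]
grip_width: 0.998
grip_force: 0.0
side pot red [332 297] [ 0.4536 -0.2192] 0.0015
side saucer yellow [369 251] [ 0.5813 -0.1289] 0.0018
side pot yellow [295 125] [0.5595 0.4316] 0.0021
side pot yellow [334 160] [0.6216 0.2153] 0.0021
scene pot red [168 225] [ 0.4509 -0.2212] 0.0021
scene saucer yellow [225 263] [ 0.5851 -0.1288] 0.0016
scene pot yellow [467 189] [0.5567 0.4297] 0.0023
scene pot yellow [394 228] [0.6183 0.2143] 0.0021
```

```bash
python3 -m handwheel '[[0.087,0.001,0,0.03,0,0,0],[0.087,0,0,0.04,0,0,0],[0.087,0,0,0.03,0,0,0],[0.087,0,0,0.025,0,0,0],[0.087,0,0,0.015,0,0,0],[0.087,0,0,0.006,0,0,0],[0.087,0,0,0,0,0,0]]'
python3 -m handwheel '[[0.05,0,0,0,0,0,0],[0.05,0,0,0,0,0,0],[0.05,0,0,0,0,0,0],[0.05,0,0,0,0,0,0],[0.05,0,0,0,0,0,0],[0.05,0,0,0,0,0,0]]' 20
```

```text
time: 25.05
position: [0.6201, 0.2154, 0.0014]
tool_rot: [2.221, 2.221, 0.001]
ft_force: [0.9, 0.5, -0.3]
grip_width: 0.998
grip_force: 0.0
time: 25.8
position: [0.6197, 0.2155, 0.0012]
tool_rot: [2.221, 2.221, 0.0]
ft_force: [-0.4, -0.2, 3.0]
grip_width: 0.655
grip_force: 20.0
```

Next I'll lift higher (foot at about 145 mm) to pass over the broadleaf pot, then go to the yellow saucer.

```bash
python3 -m handwheel '[[0.05,0,0,-0.02,0,0,0],[0.05,0,0,-0.04,0,0,0],[0.05,0,0,-0.045,0,0,0],[0.05,0,0,-0.04,0,0,0],[0.05,-0.0175,-0.0019,0,0,0,0],[0.05,-0.034,-0.0037,0,0,0,0],[0.05,-0.034,-0.0037,0,0,0,0],[0.05,-0.034,-0.0037,0,0,0,0],[0.05,-0.034,-0.0037,0,0,0,0],[0.05,-0.034,-0.0037,0,0,0,0],[0.05,-0.034,-0.0037,0,0,0,0],[0.05,-0.034,-0.0037,0,0,0,0]]'
python3 -m handwheel '[[0.05,-0.034,-0.0037,0,0,0,0],[0.05,-0.034,-0.0037,0,0,0,0],[0.05,-0.0185,-0.0019,0,0,0,0],[0.05,0,0,0,0,0,0],[0.05,0,0,0,0,0,0],[0.05,0,0,0,0,0,0]]'
```

```text
time: 27.3
position: [0.5905, -0.0422, 0.145]
tool_rot: [-2.222, -2.22, 0.002]
ft_force: [0.1, -0.4, -1.5]
grip_width: 0.657
grip_force: 20.0
time: 28.05
position: [0.5829, -0.1245, 0.1459]
tool_rot: [-2.218, -2.224, -0.001]
ft_force: [-0.4, 0.0, -1.5]
grip_width: 0.657
grip_force: 20.0
```

```bash
python3 -m handwheel '[[0.05,-0.001,0,0.03,0,0,0],[0.05,0,0,0.035,0,0,0],[0.05,0,0,0.03,0,0,0],[0.05,0,0,0.025,0,0,0],[0.05,0,0,0.01,0,0,0],[0.05,0,0,0.004,0,0,0],[0.05,0,0,0.0015,0,0,0],[0.05,0,0,0,0,0,0],[0.05,0,0,0,0,0,0]]'; python3 -m handwheel '[[0.05,0,0,0.001,0,0,0],[0.05,0,0,0,0,0,0]]'; python3 -m handwheel '[[0.05,0,0,0.001,0,0,0],[0.05,0,0,0,0,0,0]]'
```

```text
time: 29.18
position: [0.5832, -0.1276, 0.0113]
tool_rot: [2.221, 2.221, 0.001]
ft_force: [0.4, 1.1, -1.7]
grip_width: 0.658
grip_force: 20.0
time: 29.42
position: [0.5826, -0.1276, 0.0095]
tool_rot: [2.221, 2.221, 0.0]
ft_force: [-0.2, -0.2, -2.1]
grip_width: 0.657
grip_force: 20.0
time: 29.68
position: [0.5825, -0.1275, 0.0083]
tool_rot: [-2.221, -2.221, 0.0]
ft_force: [-0.2, -0.6, -1.6]
grip_width: 0.656
grip_force: 20.0
```

```bash
python3 -m handwheel '[[0.05,0,0,0.001,0,0,0],[0.05,0,0,0,0,0,0]]'; python3 -m handwheel '[[0.05,0,0,0.0005,0,0,0],[0.05,0,0,0,0,0,0]]'
```

```text
time: 29.92
position: [0.5827, -0.1275, 0.0082]
tool_rot: [2.221, 2.221, 0.0]
ft_force: [-3.3, 0.4, 4.7]
grip_width: 0.657
grip_force: 20.0
time: 30.18
position: [0.5827, -0.1276, 0.0082]
tool_rot: [2.221, 2.221, 0.0]
ft_force: [-4.2, 1.0, 7.6]
grip_width: 0.653
grip_force: 20.1
```

Seated (+7.6 N). Release, rise, travel to white (0.6194, 0.3446), then turn 90° so the gripper body stays clear of the black cup.

```bash
python3 -m handwheel '[[0.087,0,0,0,0,0,0],[0.087,0,0,0,0,0,0],[0.087,0,0,0,0,0,0],[0.087,0,0,0,0,0,0],[0.087,0,0,0,0,0,0],[0.087,0,0,-0.02,0,0,0],[0.087,0,0,-0.04,0,0,0],[0.087,0,0,-0.04,0,0,0],[0.087,0,0,-0.04,0,0,0],[0.087,0,0,0,0,0,0]]'
python3 -m handwheel '[[0.087,0.04,0.003,0,0,0,0],[0.087,0.04,0.003,0,0,0,0],[0.087,0.04,0.003,0,0,0,0],[0.087,0.04,0.003,0,0,0,0],[0.087,0.04,0.003,0,0,0,0],[0.087,0.04,0.003,0,0,0,0],[0.087,0.04,0.003,0,0,0,0],[0.087,0.04,0.003,0,0,0,0],[0.087,0.04,0.003,0,0,0,0],[0.087,0.04,0.003,0,0,0,0],[0.087,0.04,0.004,0,0,0,0],[0.087,0.032,0.003,0,0,0,0]]'
python3 -m handwheel '[[0.087,0,0,0,0,0,10],[0.087,0,0,0,0,0,10],[0.087,0,0,0,0,0,10],[0.087,0,0,0,0,0,10],[0.087,0,0,0,0,0,10],[0.087,0,0,0,0,0,10],[0.087,0,0,0,0,0,10],[0.087,0,0,0,0,0,10],[0.087,0,0,0,0,0,10],[0.087,0,0,0,0,0,0],[0.087,0,0,0,0,0,0]]'
python3 - <<'E'
from h import *
for n in("side","scene"):
    im,d=ctrl.get_image(n)
    for o in measure(n,im,d):
        if o[0]=="pot" and o[1] in("blue","white","yellow","black") and o[3][0]<.7: print(n,*o)
E
```

```text
time: 31.42
position: [0.5858, -0.1281, 0.1529]
tool_rot: [2.216, 2.216, 0.009]
ft_force: [-0.5, 0.2, 0.2]
grip_width: 1.002
grip_force: 0.0
time: 32.92
position: [0.619, 0.3463, 0.1468]
tool_rot: [-2.22, -2.222, 0.001]
ft_force: [0.7, 0.1, 0.1]
grip_width: 0.997
grip_force: 0.0
time: 34.3
position: [0.6194, 0.3445, 0.1469]
tool_rot: [3.141, 0.005, -0.0]
ft_force: [-0.7, 0.1, -0.0]
grip_width: 0.998
grip_force: 0.0
side pot yellow [295 126] [0.559  0.4316] 0.0024
side pot yellow [370 250] [ 0.5852 -0.1267] 0.0021
side pot blue [347 183] [0.6191 0.1113] 0.0022
side pot blue [382 290] [ 0.5637 -0.2401] 0.0016
side pot white [248 115] [0.4228 0.5514] 0.0028
side pot white [321 136] [0.6212 0.3458] 0.002
side pot black [201 117] [0.2671 0.6006] 0.0026
side pot black [267 151] [0.4395 0.331 ] 0.002
scene pot yellow [466 189] [0.5567 0.4302] 0.0023
scene pot yellow [224 259] [ 0.5821 -0.1297] 0.0021
scene pot blue [537 200] [0.6822 0.5734] 0.002
scene pot blue [347 239] [0.6167 0.1097] 0.0022
scene pot blue [163 265] [ 0.5616 -0.2424] 0.002
scene pot white [473 153] [0.4295 0.554 ] 0.0019
scene pot white [448 215] [0.6181 0.3433] 0.0017
scene pot black [402 170] [0.4376 0.3293] 0.0022
```

```bash
python3 -m handwheel '[[0.087,0,0,0.03,0,0,0],[0.087,0,0,0.04,0,0,0],[0.087,0,0,0.03,0,0,0],[0.087,0,0,0.025,0,0,0],[0.087,0,0,0.015,0,0,0],[0.087,0,0,0.006,0,0,0],[0.087,0,0,0,0,0,0]]'
python3 -m handwheel '[[0.05,0,0,0,0,0,0],[0.05,0,0,0,0,0,0],[0.05,0,0,0,0,0,0],[0.05,0,0,0,0,0,0],[0.05,0,0,0,0,0,0],[0.05,0,0,0,0,0,0]]' 20
```

```text
time: 35.28
position: [0.6199, 0.3446, 0.0013]
tool_rot: [-3.141, -0.0, -0.001]
ft_force: [0.0, 0.4, -0.2]
grip_width: 0.999
grip_force: 0.0
time: 36.02
position: [0.6198, 0.3444, 0.0013]
tool_rot: [3.142, -0.0, 0.001]
ft_force: [-0.2, -0.8, 2.5]
grip_width: 0.653
grip_force: 20.0
```

```bash
python3 -m handwheel '[[0.05,0,0,-0.02,0,0,0],[0.05,0,0,-0.04,0,0,0],[0.05,0,0,-0.045,0,0,0],[0.05,0,0,-0.04,0,0,0],[0.05,-0.006,0.019,0,0,0,0],[0.05,-0.0122,0.0376,0,0,0,0],[0.05,-0.0122,0.0376,0,0,0,0],[0.05,-0.0122,0.0376,0,0,0,0],[0.05,-0.0122,0.0376,0,0,0,0],[0.05,-0.0122,0.0376,0,0,0,0],[0.05,-0.0122,0.0376,0,0,0,0],[0.05,-0.0122,0.0376,0,0,0,0]]'
python3 -m handwheel '[[0.05,-0.0122,0.0376,0,0,0,0],[0.05,-0.0122,0.0376,0,0,0,0],[0.05,-0.0122,0.0376,0,0,0,0],[0.05,-0.0122,0.0376,0,0,0,0],[0.05,-0.006,0.019,0,0,0,0],[0.05,0,0,0,0,0,0],[0.05,0,0,0,0,0,0],[0.05,0,0,0,0,0,0]]'
```

```text
time: 37.52
position: [0.528, 0.0612, 0.1471]
tool_rot: [-3.141, -0.0, -0.002]
ft_force: [0.4, -0.0, -1.3]
grip_width: 0.656
grip_force: 20.0
time: 38.52
position: [0.4739, -0.1057, 0.1461]
tool_rot: [-3.141, -0.004, -0.001]
ft_force: [-0.3, 1.1, -1.5]
grip_width: 0.654
grip_force: 20.0
```

```bash
python3 -m handwheel '[[0.05,0,0,0.03,0,0,0],[0.05,0,0,0.035,0,0,0],[0.05,0,0,0.03,0,0,0],[0.05,0,0,0.025,0,0,0],[0.05,0,0,0.01,0,0,0],[0.05,0,0,0.004,0,0,0],[0.05,0,0,0.0015,0,0,0],[0.05,0,0,0,0,0,0],[0.05,0,0,0,0,0,0]]'; python3 -m handwheel '[[0.05,0,0,0.001,0,0,0],[0.05,0,0,0.001,0,0,0],[0.05,0,0,0,0,0,0]]'; python3 -m handwheel '[[0.05,0,0,0.001,0,0,0],[0.05,0,0,0,0,0,0]]'
```

```text
time: 39.65
position: [0.474, -0.1072, 0.0111]
tool_rot: [3.142, 0.0, 0.002]
ft_force: [-0.6, -0.6, -1.1]
grip_width: 0.654
grip_force: 20.0
time: 40.02
position: [0.4733, -0.1071, 0.0084]
tool_rot: [3.142, 0.0, -0.0]
ft_force: [0.9, -0.0, -1.3]
grip_width: 0.661
grip_force: 20.0
time: 40.28
position: [0.4736, -0.1071, 0.0082]
tool_rot: [-3.141, -0.0, -0.0]
ft_force: [-3.5, 0.9, 5.5]
grip_width: 0.656
grip_force: 20.0
```

Seated. Release, rise, move aside and check.

```bash
python3 -m handwheel '[[0.087,0,0,0,0,0,0],[0.087,0,0,0,0,0,0],[0.087,0,0,0,0,0,0],[0.087,0,0,0,0,0,0],[0.087,0,0,0,0,0,0],[0.087,0,0,-0.02,0,0,0],[0.087,0,0,-0.04,0,0,0],[0.087,0,0,-0.04,0,0,0],[0.087,0,0,-0.04,0,0,0],[0.087,0,-0.04,-0.03,0,0,0],[0.087,0,-0.04,0,0,0,0],[0.087,0,0,0,0,0,0]]'
python3 - <<'E'
from h import *
for n in("side","scene"):
    im,d=ctrl.get_image(n);cv2.imwrite(f"pics/6{n}.png",im)
    for o in measure(n,im,d):
        if o[0]=="pot" and o[3][0]<.7 and o[3][1]<.5: print(n,*o)
a=cv2.imread("pics/6side.png")[120:340,220:450];b=cv2.imread("pics/6scene.png")[140:330,90:480]
cv2.imwrite("pics/6.png",np.hstack([cv2.resize(a,(345,330),interpolation=2),cv2.resize(b,(455,330))]))
E
```

```text
time: 41.78
position: [0.4736, -0.0236, 0.1778]
tool_rot: [-3.141, -0.01, -0.001]
ft_force: [-0.1, -1.3, 0.1]
grip_width: 1.001
grip_force: 0.0
side pot red [332 297] [ 0.4536 -0.2192] 0.0017
side pot yellow [371 250] [ 0.5852 -0.127 ] 0.0021
side pot blue [347 182] [0.6197 0.1113] 0.0022
side pot blue [382 290] [ 0.5636 -0.2403] 0.0016
side pot white [324 255] [ 0.474  -0.1047] 0.0019
side pot black [267 151] [0.4392 0.3305] 0.0023
scene pot red [168 225] [ 0.4513 -0.221 ] 0.0023
scene pot yellow [466 190] [0.5567 0.43  ] 0.0022
scene pot yellow [224 259] [ 0.582  -0.1297] 0.0021
scene pot blue [346 239] [0.6165 0.1094] 0.0021
scene pot blue [163 265] [ 0.5618 -0.2424] 0.002
scene pot white [225 220] [ 0.4709 -0.1074] 0.0022
scene pot black [402 169] [0.4377 0.3293] 0.0023
```

View pics/6.png

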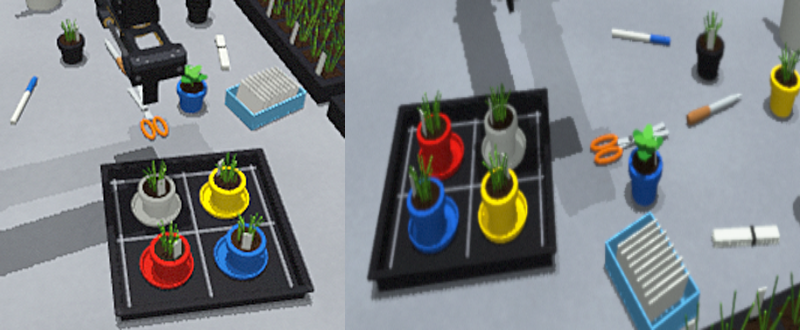

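All four pots stand upright in the saucers of their own colour, within about 4 mm of centre: white (155,200), yellow (228,190), red (172,255) and blue (243,245) in the left crop. The broadleaf and black pots haven't moved, and the gripper is clear. I'm handing in.

```bash
python3 -c "
from bench import ctrl
print(ctrl.close_job())"
```

```text
the job is handed in; nothing more can be done
None
```

The job is handed in: all four grass pots stand upright in the saucers of their own colour, measured about 4 mm or less off centre, and the broadleaf and black pots were left where they stood.

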